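# Check the travel of two hand levers

## Task

Check that both hand levers stop short of their bars: with the closed fingers on the lever's outer side, press the long lever in with the backs of the fingers until it stops, keep it against its stop for two seconds, and let it spring all the way out; then do the same with the short lever. Lean on the stops firmly but do not force them, never put the fingers between lever and bar or pinch a lever, and leave the bars, stands and loose things untouched.

Things in the scene. Friction and masses are not known exactly. Their poses are not given: they have to be found in the camera images.
- long_stand: Fixed bench stand carrying the half handlebar with the long lever: base plate 100 x 90 x 12 mm under an upright clamp (139 mm high over its bolts) at the stand's own y = -100 mm. Origin on the bench under the middle of the bar, z up; the lever is on the +x side. Either stand may be the left one, turned up to 20 degrees.
- long_bar: Clamp, steel bar (22 mm thick, along the stand's y, axis 110 mm above the bench), black perch and black rubber grip (33 mm thick, ends flared to 42 and 36 mm, from y = 0 to +128 mm). Fixed; origin and axes as the stand. The perch reaches out in +x to the lever pivot, its top 17 mm above the bar axis.
- long_lever (a joint): Turn of the long lever (rad): 0 sprung out at rest, 0.26 pressed in against its built-in stop. A return spring acts all the way: about 3 N at the press point to start it, 8 N just before the stop; at the stop it becomes rigid. It springs back by itself.
- long_press (a point): Press point of the long lever, on the blade's centreline, half-way up, 125 mm from the pivot; turns with it. x points away from the bar, +y along the blade to its free end, z up. Straight aluminium blade 11 mm thick (x), 14 mm high, 165 mm from pivot to its 19 mm ball end, 110 mm above the bench; nothing under or outside it is over 60 mm high. Gap to the rubber grip here: about 60 mm at rest, 30 mm at the stop.
- long_pivot (a point): Centre of the long lever's upright pivot pin, 110 mm above the bench. Pressing in turns the lever counter-clockwise seen from above. Same axes as the press point.
- short_stand: Fixed bench stand carrying the half handlebar with the short lever: base plate 100 x 90 x 12 mm under an upright clamp (139 mm high over its bolts) at the stand's own y = +100 mm. Origin on the bench under the middle of the bar, z up; the lever is on the +x side. Either stand may be the left one, turned up to 20 degrees.
- short_bar: Clamp, steel bar (22 mm thick, along the stand's y, axis 110 mm above the bench), black perch and black rubber grip (33 mm thick, ends flared to 42 and 36 mm, from y = 0 to -128 mm). Fixed; origin and axes as the stand. The perch reaches out in +x to the lever pivot, its top 17 mm above the bar axis.
- short_lever (a joint): Turn of the short lever (rad): 0 sprung out at rest, 0.28 pressed in against its built-in stop. A return spring acts all the way: about 3 N at the press point to start it, 8 N just before the stop; at the stop it becomes rigid. It springs back by itself.
- short_press (a point): Press point of the short lever, on the blade's centreline, half-way up, 80 mm from the pivot; turns with it. x points away from the bar, -y along the blade to its free end, z up. Straight aluminium blade 11 mm thick (x), 14 mm high, 105 mm from pivot to its 19 mm ball end, 110 mm above the bench; nothing under or outside it is over 60 mm high. Gap to the rubber grip here: about 50 mm at rest, 30 mm at the stop.
- short_pivot (a point): Centre of the short lever's upright pivot pin, 110 mm above the bench. Pressing in turns the lever clockwise seen from above. Same axes as the press point.
- socket_big: Steel socket 32 mm across, 42 mm high, standing between the stands. Bystander; origin under its centre.
- socket_small: Steel socket 24 mm across, 36 mm high, standing between the stands. Bystander; origin under its centre.
- wrench: Steel wrench lying beyond the stands. Bystander.
- screwdriver: Screwdriver lying on the robot's side of the stands. Bystander.
- wood_block: Wooden block 70 x 110 x 45 mm beyond the stands. Bystander; origin under its centre.
- bearing: Steel bearing ring 52 mm across, 16 mm high, on the robot's side of the stands. Bystander.
- fitting: Brass fitting 36 mm across, 56 mm high, beyond the stands. Bystander.

How it is judged (in metres and radians):
On the way, in this order (a step that is already met when the one before it is completed fails the run):
1. the long lever is held against its stop by the fingers for 1 s (value of joint long_lever above 0.23 rad and contact force between the fingers and long_lever above 2 N), for 1 s.
2. the long lever has sprung back out (value of joint long_lever below 0.05 rad), for 0.1 s.
3. the short lever is held against its stop by the fingers for 1 s (value of joint short_lever above 0.25 rad and contact force between the fingers and short_lever above 2 N), for 1 s.
4. the short lever has sprung back out (value of joint short_lever below 0.05 rad), for 0.1 s.
At the end, for the whole second after the job is handed in: Both levers are sprung out (within 0.05 rad of rest), after each was held within 0.03 rad of its stop for at least 1 s, long one first; every loose thing lies at rest within 20 mm of where it was (value of joint each of long_lever, short_lever below 0.05 rad and distance of each of socket_big, socket_small, wrench, screwdriver, wood_block, bearing, fitting from where it was at the start of the episode below 0.02 m and linear speed of each of socket_big, socket_small, wrench, screwdriver, wood_block, bearing, fitting below 0.02 m/s); the robot touches nothing.
It fails at once if a loose thing is moved more than 20 mm or lifted (distance of any of socket_big, socket_small, wrench, screwdriver, wood_block, bearing, fitting from where it was at the start of the episode above 0.02 m).
It fails at once if a lever is forced: the fingers press it with more than 60 N (contact force between the fingers and long_lever above 60 N or contact force between the fingers and short_lever above 60 N).
It fails at once if the robot presses on a bar or its stand (more than 6 N) (contact force between any of the fingers, the arm and long_bar above 6 N or contact force between any of the fingers, the arm and short_bar above 6 N).
It fails at once if the fingers are put round a lever or between lever and bar ((x of the grasp point in the frame of long_press between -0.07 and 0.007 m and z of the grasp point in the frame of long_press between -0.06 and 0.018 m and y of the grasp point in the frame of long_press between -0.1 and 0.05 m) or (x of the grasp point in the frame of short_press between -0.07 and 0.007 m and z of the grasp point in the frame of short_press between -0.06 and 0.018 m and y of the grasp point in the frame of short_press between -0.035 and 0.055 m)).
It also fails if it takes over 70 s, if anything falls off the work surface, if the arm or the gripper's body presses on something with over 40 N, if the wrist force passes 120 N, or if a joint passes its speed limit or range.

## Robot

A 6-joint arm with a two-finger parallel gripper is mounted at the origin on the work surface. World frame = base frame: x ahead of the robot, y to its left, z up, the work surface at z = 0. Lengths are in mm, angles in rad, forces in N, time in s.
With the tool pointing down it reaches from about 400 to 925 mm from the base axis. Payload 12.5 kg.
Tool frame: the origin (TCP) lies on the centre line of the jaws, within the pads' length; the fingertips stand 19 mm ahead of it and the grasp point (between the pads) is the TCP; z points along the fingers, y is the line along which they close (so a half turn about z gives the same grasp; the last joint's range is limited). The gripper opens to 95 mm and grips with 3 to 60 N. Pads are 20 mm wide; open, the fingers measure 119 mm over their backs; the gripper's body (75 mm by 180 mm) begins 59 mm behind the grasp point.
Start: joints at [-1.256, 0.491, 1.559, -0, 1.092, -0.106], TCP at [255.331, -570.485, 211.561] pointing down, gripper open.
Joint ranges: [-3.1, 3.1], [-0.84, 2.19], [0.05, 2.79], [-1.13, 4.28], [0.06, 2.93], [-2.69, 2.69]. Speed limits (rad/s): [2.22, 2.22, 2.79, 3.14, 3.14, 3.14].

## Interface

Orientations are given as [roll, pitch, yaw] about the fixed x, y, z axes, in that order (R = Rz(yaw) Ry(pitch) Rx(roll)).
In Python, from cell import state, read_camera, job_done gives the robot as it stands.
- The arm moves only by the tool arm_command, never from a script. Its argument "deltas" is a list of rows, each an object of numbers: "dx", "dy", "dz": the shift along the world's x, y, z in m; "yaw": the turn about the world's z in degrees. In form: [{"dx": .., "dy": .., "dz": .., "yaw": ..}, ...]. A call has 1 to 20 rows; each row shifts and turns the commanded pose from where the row before left it; what a row does not reach is not made up. A row lasts 1/10 s, in which the tool goes at most 50 mm and 8.59 degrees, less where a joint would pass 70% of its speed; a pose out of reach is approached as far as the arm can. A call with a gripper value outside its range is refused whole. "gripper" is the finger opening in m, from 0 to 0.0951, set as the call begins (left out, the last holds). The fingers move at their own pace and stop on an object; the grip force is fixed at half the most. Time passes only in rows, so rows that do not move let the fingers close. It gives the time, the measured TCP pose, the force, the opening and the grip force at its end, in the units of the state.
- state(): the state, without advancing time (a new reading comes with each control period).
- read_camera(name): name is "scene" or "top"; returns a dict with "color" (384x512x3 uint8, red, green, blue), "range_z" (384x512 float32, mm along the optical axis (not along the pixel's ray), 0 where there is no reading), "fx", "fy", "cx", "cy" (pixels), "extrinsics" (4x4, takes a point from camera to world coordinates). Camera axes: x right, y up, looking along -z (the intrinsics and any distortion apply to the point x, -y, -z); pixel columns grow to the right and rows downward; lengths in mm; the calibration is good to about 2 mm. A picture is of the moment at which its call begins.
- job_done(): hands the job in; it is judged then, once.
The state is a dict: "t": time; "joints": joint angles; "qvel": joint speeds; "tau": joint torques, N m; "eef_pos": TCP position; "tcp_rot": TCP orientation; "ft_force": force on the tool from outside, world axes, zero at the start; "moment": the same for the moment, N m; "opening": opening from 0.0 (shut) to 1.0 (fully open); "grip_force": force on a finger pad.
Only numpy, scipy, OpenCV 4.12 (cv2) and the standard library are available. Lean on these libraries where they do the work, as an engineer would, in place of code of your own. Each camera call takes 0.05 s, during which the arm holds its last target. There are 200 camera calls.

## Working session

There is one attempt and no reset: what is moved stays moved. The work goes in short steps, Python scripts to look and compute and a tool call to move; the robot and the scene stay as the last step left them, time stands still between calls to the robot, and variables do not carry over. Pictures are saved under pics/ and viewed, at most 10 in all, crops included, and the job is handed in when it is done.

Besides the shell and the picture viewer there is one more tool, called after "Request:" as name(argument=value, ...), one argument or row to a line, values as JSON. arm_command: Moves the arm, as the interface text tells. Its arguments: {"type":"object","properties":{"deltas":{"type":"array"},"gripper":{"type":"number"}},"required":["deltas"]}

```bash
mkdir -p pics; cat > h.py <<'E'
import numpy as np, cv2
from cell import state, read_camera, job_done
def pts(c):
    h,w=c['range_z'].shape; u,v=np.meshgrid(np.arange(w),np.arange(h)); z=c['range_z'].astype(float)
    P=np.stack([(u-c['cx'])/c['fx']*z,-(v-c['cy'])/c['fy']*z,-z],-1)
    E=np.array(c['extrinsics']); return P@E[:3,:3].T+E[:3,3]
E
python3 - <<'E'
from h import *
for n in('top','scene'):
    c=read_camera(n); np.savez(n+'.npz',**c); cv2.imwrite(f'pics/{n}.png',cv2.resize(c['color'][...,::-1],(768,576)))
    print(n,c['extrinsics'],c['fx'])
print(state())
E
```

```text
top [[ 1.39002787e-02  9.97038096e-01 -7.56426894e-02  4.71052415e+02]
 [-9.99901869e-01  1.39922318e-02  6.85769879e-04  1.54496012e+01]
 [ 1.74214874e-03  7.56257341e-02  9.97134752e-01  1.13194774e+03]
 [ 0.00000000e+00  0.00000000e+00  0.00000000e+00  1.00000000e+00]] 356.19437325956073
scene [[ 7.12853430e-01 -4.47686843e-01  5.39830045e-01  1.11918577e+03]
 [ 7.01312877e-01  4.54521288e-01 -5.49154484e-01 -5.60302160e+02]
 [ 4.84990430e-04  7.70056419e-01  6.37975607e-01  7.51183551e+02]
 [ 0.00000000e+00  0.00000000e+00  0.00000000e+00  1.00000000e+00]] 457.24191000846184
{'t': 0.1, 'joints': array([-1.25559862e+00,  4.91519135e-01,  1.55939226e+00, -7.89793178e-05,
        1.09171724e+00, -1.05597364e-01]), 'qvel': array([ 0.00064556, -0.00220454, -0.00107777, -0.00101906, -0.00135617,
       -0.00096399]), 'tau': array([ 4.07587984e-03, -6.13624334e+01, -2.58607614e+01,  6.94775046e-02,
        4.70142590e-02, -7.12010001e-05]), 'eef_pos': array([ 255.23797691, -570.25948526,  211.00656304]), 'tcp_rot': array([-3.14055506e+00, -3.95337157e-05,  4.20831497e-01]), 'ft_force': array([-0.48654639, -0.63864039, -0.95234736]), 'moment': array([ 0.00250959,  0.02853539, -0.01107294]), 'grip_force': 0.0, 'opening': 1.000777565615429}
```

View pics/top.png

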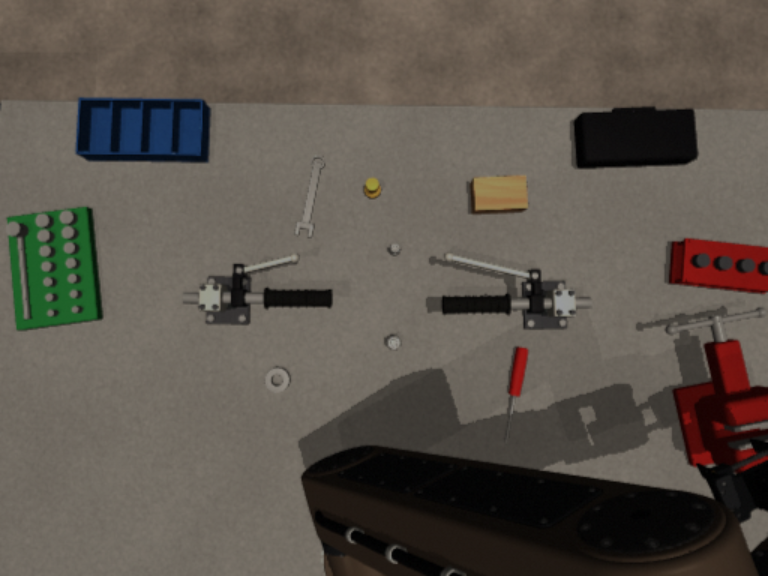

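View pics/scene.png

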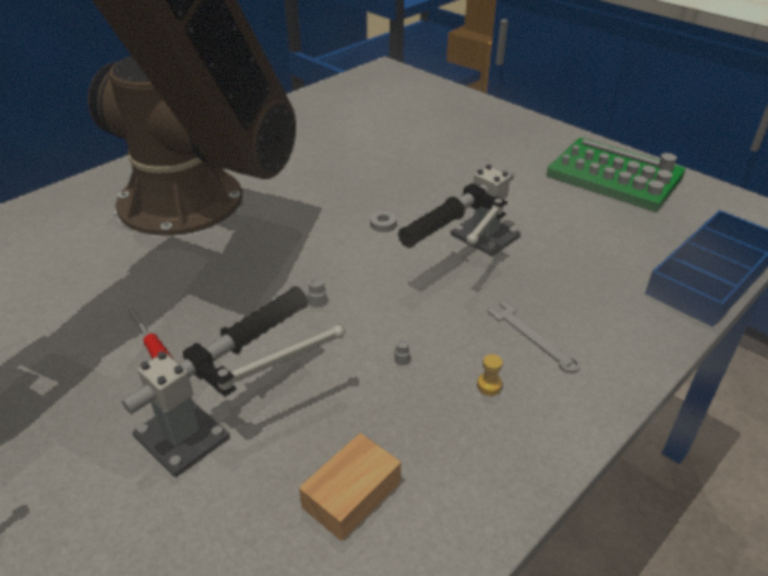

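The top view shows the long-lever stand on the right (ball end at about 449,258 and perch near 533,280) and the short-lever stand on the left (ball end 295,258, perch 238,272). Both levers are on the far (+x) side. I'll enlarge both for measuring.

```bash
python3 - <<'E'
from h import *
c=np.load('top.npz'); im=c['color'][...,::-1]
A=im[160:225,280:400]; B=im[160:225,115:235]
cv2.imwrite('pics/crop.png',np.vstack([cv2.resize(A,None,fx=5,fy=4.5,interpolation=cv2.INTER_CUBIC),cv2.resize(B,None,fx=5,fy=4.5,interpolation=cv2.INTER_CUBIC)]))
P=pts(c)
# blade-height points
for name,(u0,u1) in dict(long=(285,385),short=(130,230)).items():
    Q=P[160:190,u0:u1].reshape(-1,3); m=(Q[:,2]>95)&(Q[:,2]<135); Q=Q[m]
    S=np.argwhere(((P[160:220,u0:u1,2]>95)&(P[160:220,u0:u1,2]<150)))
    # bar axis: rows lower
    print(name,len(Q)); 
    for u in range(u0,u1,5):
        col=P[160:220,u]; r=np.where(col[:,2]>90)[0]
        print(u,[(160+k,*np.round(col[k]).astype(int)) for k in r[:7]])
E
```

```text
long 335
285 []
290 []
295 [(np.int64(198), np.int64(522), np.int64(-105), np.int64(116)), (np.int64(199), np.int64(519), np.int64(-104), np.int64(119)), (np.int64(200), np.int64(516), np.int64(-104), np.int64(120)), (np.int64(201), np.int64(513), np.int64(-104), np.int64(121)), (np.int64(202), np.int64(510), np.int64(-104), np.int64(120)), (np.int64(203), np.int64(507), np.int64(-104), np.int64(121)), (np.int64(204), np.int64(505), np.int64(-104), np.int64(119))]
300 [(np.int64(168), np.int64(609), np.int64(-119), np.int64(114)), (np.int64(169), np.int64(605), np.int64(-119), np.int64(117)), (np.int64(170), np.int64(602), np.int64(-118), np.int64(121)), (np.int64(171), np.int64(599), np.int64(-118), np.int64(121)), (np.int64(172), np.int64(596), np.int64(-118), np.int64(118)), (np.int64(173), np.int64(593), np.int64(-118), np.int64(118)), (np.int64(174), np.int64(591), np.int64(-119), np.int64(112))]
305 [(np.int64(171), np.int64(600), np.int64(-133), np.int64(117)), (np.int64(172), np.int64(596), np.int64(-133), np.int64(119)), (np.int64(173), np.int64(594), np.int64(-134), np.int6
[... 14663 characters left out ...]
4(127)), (np.int64(198), np.int64(518), np.int64(122), np.int64(127)), (np.int64(199), np.int64(515), np.int64(123), np.int64(125)), (np.int64(200), np.int64(513), np.int64(123), np.int64(122))]
220 [(np.int64(193), np.int64(533), np.int64(109), np.int64(119)), (np.int64(194), np.int64(530), np.int64(110), np.int64(116)), (np.int64(195), np.int64(527), np.int64(109), np.int64(126)), (np.int64(196), np.int64(524), np.int64(109), np.int64(126)), (np.int64(197), np.int64(521), np.int64(108), np.int64(128)), (np.int64(198), np.int64(518), np.int64(108), np.int64(130)), (np.int64(199), np.int64(515), np.int64(108), np.int64(126))]
225 [(np.int64(167), np.int64(471), np.int64(15), np.int64(1132))]
```

View pics/crop.png

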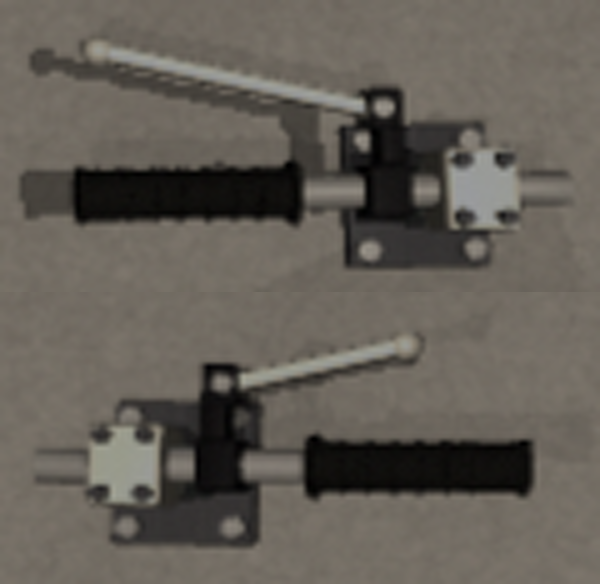

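Bolts, blade and ball agree with the given sizes (blade top about 118 mm against 117, pivot to ball 165 and 105 mm).

- **Long lever:** pivot about (564,-279), press point about (590.5,-157).
- **Short lever:** pivot about (567.5,280), press point about (587,202.5).

With yaw at 90° the finger backs face ±x. First I'll move to outside the long lever with the fingers closed.

Request:
arm_command(
  deltas=[
    {"dx":0.0197,"dy":0.0207,"dz":0.002,"yaw":3.295},
    {"dx":0.0197,"dy":0.0207,"dz":0.002,"yaw":3.295},
    {"dx":0.0197,"dy":0.0207,"dz":0.002,"yaw":3.295},
    {"dx":0.0197,"dy":0.0207,"dz":0.002,"yaw":3.295},
    {"dx":0.0197,"dy":0.0207,"dz":0.002,"yaw":3.295},
    {"dx":0.0197,"dy":0.0207,"dz":0.002,"yaw":3.295},
    {"dx":0.0197,"dy":0.0207,"dz":0.002,"yaw":3.295},
    {"dx":0.0197,"dy":0.0207,"dz":0.002,"yaw":3.295},
    {"dx":0.0197,"dy":0.0207,"dz":0.002,"yaw":3.295},
    {"dx":0.0197,"dy":0.0207,"dz":0.002,"yaw":3.295},
    {"dx":0.0197,"dy":0.0207,"dz":0.002,"yaw":3.295},
    {"dx":0.0197,"dy":0.0207,"dz":0.002,"yaw":3.295},
    {"dx":0.0197,"dy":0.0207,"dz":0.002,"yaw":3.295},
    {"dx":0.0197,"dy":0.0207,"dz":0.002,"yaw":3.295},
    {"dx":0.0197,"dy":0.0207,"dz":0.002,"yaw":3.295},
    {"dx":0.0197,"dy":0.0207,"dz":0.002,"yaw":3.295},
    {"dx":0.0197,"dy":0.0207,"dz":0.002,"yaw":3.295},
    {"dx":0.0197,"dy":0.0207,"dz":0.002,"yaw":3.295},
    {"dx":0.0197,"dy":0.0207,"dz":0.002,"yaw":3.295},
    {"dx":0.0197,"dy":0.0207,"dz":0.002,"yaw":3.295},
  ],
  gripper=0.0,
)

```text
t: 2.1
eef_pos: [649.9, -155.5, 251.3]
tcp_rot: [-3.141, -0.0, 1.573]
ft_force: [-0.2, -0.1, -0.1]
opening: 0.004
grip_force: 0.0
```

Request:
arm_command(
  deltas=[
    {"dz":-0.02},
    {"dz":-0.03},
    {"dz":-0.03},
    {"dz":-0.03},
    {"dz":-0.02},
    {"dz":-0.009},
    {"dx":-0.01},
    {"dx":-0.01},
    {"dx":-0.008},
    {},
    {},
  ],
)

```text
$.deltas[0]: bad value
```

```bash
python3 - <<'E'
from h import *
c=read_camera('scene'); cv2.imwrite('pics/s2.png',cv2.resize(c['color'][100:330,60:360,::-1],(780,598)))
E
```

```text
(no output)
```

View pics/s2.png

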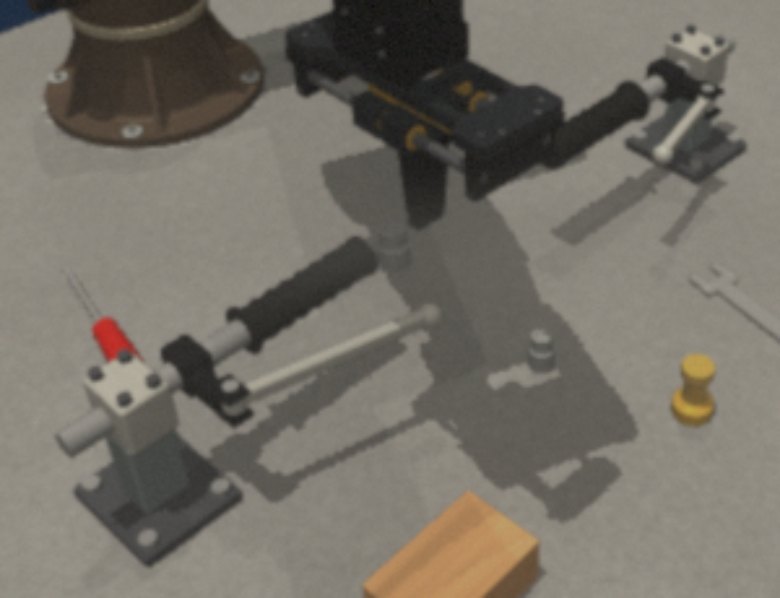

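The call was refused because every row needs all its keys. The picture shows closed fingers (about 425,190 in the crop) still high above the long lever, with the gripper body's long side along x. I'll descend now.

Request:
arm_command(
  deltas=[
    {"dx":0,"dy":0,"dz":-0.02,"yaw":0},
    {"dx":0,"dy":0,"dz":-0.03,"yaw":0},
    {"dx":0,"dy":0,"dz":-0.03,"yaw":0},
    {"dx":0,"dy":0,"dz":-0.03,"yaw":0},
    {"dx":0,"dy":0,"dz":-0.02,"yaw":0},
    {"dx":0,"dy":0,"dz":-0.009,"yaw":0},
    {"dx":-0.01,"dy":0,"dz":0,"yaw":0},
    {"dx":-0.01,"dy":0,"dz":0,"yaw":0},
    {"dx":-0.008,"dy":0,"dz":0,"yaw":0},
    {"dx":0,"dy":0,"dz":0,"yaw":0},
    {"dx":0,"dy":0,"dz":0,"yaw":0},
  ],
)

```text
t: 3.25
eef_pos: [621.5, -156.7, 113.6]
tcp_rot: [3.14, 0.001, 1.571]
ft_force: [0.0, 0.2, 0.2]
opening: 0.005
grip_force: 0.0
```

```bash
python3 - <<'E'
from h import *
c=read_camera('scene'); cv2.imwrite('pics/s3.png',cv2.resize(c['color'][100:330,60:360,::-1],(780,598)))
E
```

```text
(no output)
```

View pics/s3.png

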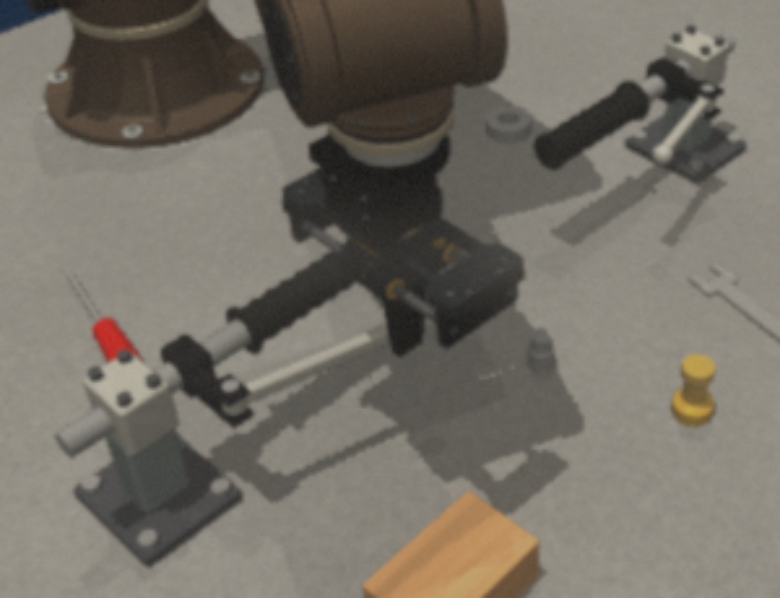

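The closed fingers (about 405,325) stand just outside the blade, in front of it, with no contact. I'll approach slowly.

Request:
arm_command(
  deltas=[
    {"dx":-0.004,"dy":0,"dz":0,"yaw":0},
    {"dx":-0.004,"dy":0,"dz":0,"yaw":0},
    {"dx":-0.004,"dy":0,"dz":0,"yaw":0},
    {"dx":-0.004,"dy":0,"dz":0,"yaw":0},
    {"dx":0,"dy":0,"dz":0,"yaw":0},
    {"dx":0,"dy":0,"dz":0,"yaw":0},
  ],
)

```text
t: 3.9
eef_pos: [605.5, -156.5, 112.7]
tcp_rot: [3.141, 0.0, 1.571]
ft_force: [1.1, 0.6, -1.0]
opening: 0.003
grip_force: 0.6
```

Request:
arm_command(
  deltas=[
    {"dx":-0.004,"dy":0,"dz":0,"yaw":0},
    {"dx":-0.004,"dy":0,"dz":0,"yaw":0},
    {"dx":-0.004,"dy":0,"dz":0,"yaw":0},
    {"dx":-0.004,"dy":0,"dz":0,"yaw":0},
    {"dx":-0.004,"dy":0,"dz":0,"yaw":0},
    {"dx":0,"dy":0,"dz":0,"yaw":0},
    {"dx":0,"dy":0,"dz":0,"yaw":0},
  ],
)

```text
t: 4.6
eef_pos: [585.6, -156.3, 112.7]
tcp_rot: [3.14, -0.0, 1.571]
ft_force: [5.1, 3.2, -1.0]
opening: 0.005
grip_force: 2.7
```

Request:
arm_command(
  deltas=[
    {"dx":-0.002,"dy":0,"dz":0,"yaw":0},
    {"dx":-0.002,"dy":0,"dz":0,"yaw":0},
    {"dx":-0.002,"dy":0,"dz":0,"yaw":0},
    {"dx":-0.001,"dy":0,"dz":0,"yaw":0},
    {"dx":0,"dy":0,"dz":0,"yaw":0},
    {"dx":0,"dy":0,"dz":0,"yaw":0},
  ],
)

```text
t: 5.2
eef_pos: [578.8, -156.0, 112.7]
tcp_rot: [3.14, -0.0, 1.571]
ft_force: [7.0, 5.2, -2.2]
opening: 0.004
grip_force: 3.3
```

Request:
arm_command(
  deltas=[
    {"dx":-0.001,"dy":0,"dz":0,"yaw":0},
    {"dx":-0.001,"dy":0,"dz":0,"yaw":0},
    {"dx":0,"dy":0,"dz":0,"yaw":0},
    {"dx":0,"dy":0,"dz":0,"yaw":0},
  ],
)

```text
t: 5.6
eef_pos: [576.9, -156.0, 112.7]
tcp_rot: [3.14, -0.0, 1.571]
ft_force: [7.3, 5.6, -1.7]
opening: 0.009
grip_force: 3.6
```

Request:
arm_command(
  deltas=[
    {"dx":-0.001,"dy":0,"dz":0,"yaw":0},
    {"dx":0,"dy":0,"dz":0,"yaw":0},
    {"dx":0,"dy":0,"dz":0,"yaw":0},
  ],
)

```text
t: 5.9
eef_pos: [576.0, -156.0, 112.7]
tcp_rot: [3.14, -0.0, 1.571]
ft_force: [6.8, 5.5, -1.5]
opening: 0.004
grip_force: 3.7
```

Request:
arm_command(
  deltas=[
    {"dx":-0.001,"dy":0,"dz":0,"yaw":0},
    {"dx":0,"dy":0,"dz":0,"yaw":0},
    {"dx":0,"dy":0,"dz":0,"yaw":0},
  ],
)

```text
t: 6.2
eef_pos: [575.0, -155.9, 112.7]
tcp_rot: [3.14, -0.0, 1.571]
ft_force: [8.3, 5.6, -1.2]
opening: 0.003
grip_force: 3.9
```

Request:
arm_command(
  deltas=[
    {"dx":-0.001,"dy":0,"dz":0,"yaw":0},
    {"dx":0,"dy":0,"dz":0,"yaw":0},
    {"dx":0,"dy":0,"dz":0,"yaw":0},
  ],
)

```text
t: 6.5
eef_pos: [574.1, -156.0, 112.7]
tcp_rot: [3.139, -0.0, 1.571]
ft_force: [8.2, 5.6, -1.8]
opening: 0.002
grip_force: 4.0
```

Request:
arm_command(
  deltas=[
    {"dx":-0.001,"dy":0,"dz":0,"yaw":0},
    {"dx":0,"dy":0,"dz":0,"yaw":0},
    {"dx":0,"dy":0,"dz":0,"yaw":0},
  ],
)

```text
t: 6.8
eef_pos: [573.1, -156.0, 112.8]
tcp_rot: [3.139, -0.0, 1.571]
ft_force: [8.0, 6.2, -1.5]
opening: 0.006
grip_force: 4.1
```

```bash
python3 - <<'E'
from h import *
c=read_camera('top'); cv2.imwrite('pics/t4.png',cv2.resize(c['color'][140:230,270:400,::-1],(780,540),interpolation=cv2.INTER_CUBIC))
print(state()['ft_force'])
E
```

```text
[ 7.41327438  5.38958539 -0.79652975]
```

View pics/t4.png

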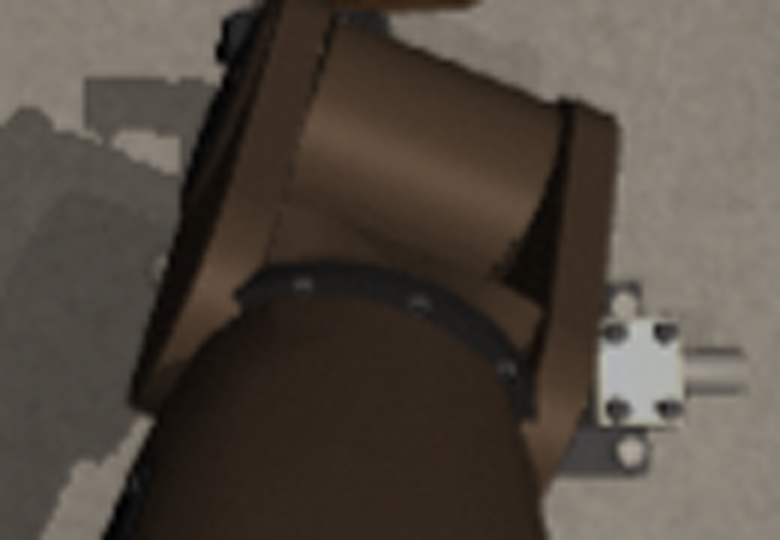

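The arm hides the lever in this view. Force is still only spring-like (about 8 N), so I'll keep stepping finely until it jumps.

Request:
arm_command(
  deltas=[
    {"dx":-0.0007,"dy":0,"dz":0,"yaw":0},
    {"dx":0,"dy":0,"dz":0,"yaw":0},
  ],
)

```text
t: 7.05
eef_pos: [572.4, -156.0, 112.8]
tcp_rot: [3.139, -0.0, 1.571]
ft_force: [8.0, 6.1, -2.5]
opening: 0.007
grip_force: 4.2
```

Request:
arm_command(
  deltas=[
    {"dx":-0.0007,"dy":0,"dz":0,"yaw":0},
    {"dx":0,"dy":0,"dz":0,"yaw":0},
  ],
)

```text
t: 7.25
eef_pos: [571.7, -156.0, 112.8]
tcp_rot: [3.139, -0.0, 1.571]
ft_force: [8.1, 6.0, -2.1]
opening: 0.006
grip_force: 4.3
```

Request:
arm_command(
  deltas=[
    {"dx":-0.0007,"dy":0,"dz":0,"yaw":0},
    {"dx":0,"dy":0,"dz":0,"yaw":0},
  ],
)

```text
t: 7.45
eef_pos: [571.2, -156.0, 112.8]
tcp_rot: [3.139, -0.0, 1.571]
ft_force: [10.0, 5.5, -2.9]
opening: 0.005
grip_force: 4.7
```

Request:
arm_command(
  deltas=[
    {"dx":-0.0007,"dy":0,"dz":0,"yaw":0},
    {"dx":0,"dy":0,"dz":0,"yaw":0},
  ],
)

```text
t: 7.65
eef_pos: [571.0, -156.0, 112.8]
tcp_rot: [3.138, -0.0, 1.571]
ft_force: [11.8, 6.1, -3.4]
opening: 0.001
grip_force: 5.9
```

Request:
arm_command(
  deltas=[
    {"dx":-0.0005,"dy":0,"dz":0,"yaw":0},
    {"dx":0,"dy":0,"dz":0,"yaw":0},
  ],
)

```text
t: 7.85
eef_pos: [570.8, -156.0, 112.9]
tcp_rot: [3.137, 0.0, 1.571]
ft_force: [13.7, 7.3, -4.5]
opening: 0.006
grip_force: 6.8
```

That's the stop: the tool has stalled while force climbs. I'll lean a little more and hold for over 2 s.

Request:
arm_command(
  deltas=[
    {"dx":-0.001,"dy":0,"dz":0,"yaw":0},
    {"dx":-0.0005,"dy":0,"dz":0,"yaw":0},
    {"dx":0,"dy":0,"dz":0,"yaw":0},
    {"dx":0,"dy":0,"dz":0,"yaw":0},
    {"dx":0,"dy":0,"dz":0,"yaw":0},
    {"dx":0,"dy":0,"dz":0,"yaw":0},
    {"dx":0,"dy":0,"dz":0,"yaw":0},
    {"dx":0,"dy":0,"dz":0,"yaw":0},
    {"dx":0,"dy":0,"dz":0,"yaw":0},
    {"dx":0,"dy":0,"dz":0,"yaw":0},
    {"dx":0,"dy":0,"dz":0,"yaw":0},
    {"dx":0,"dy":0,"dz":0,"yaw":0},
    {"dx":0,"dy":0,"dz":0,"yaw":0},
    {"dx":0,"dy":0,"dz":0,"yaw":0},
    {"dx":0,"dy":0,"dz":0,"yaw":0},
    {"dx":0,"dy":0,"dz":0,"yaw":0},
    {"dx":0,"dy":0,"dz":0,"yaw":0},
    {"dx":0,"dy":0,"dz":0,"yaw":0},
    {"dx":0,"dy":0,"dz":0,"yaw":0},
    {"dx":0,"dy":0,"dz":0,"yaw":0},
  ],
)

```text
t: 9.85
eef_pos: [570.4, -156.0, 113.0]
tcp_rot: [3.134, 0.0, 1.571]
ft_force: [19.1, 7.2, -7.6]
opening: 0.006
grip_force: 9.5
```

Request:
arm_command(
  deltas=[
    {"dx":0,"dy":0,"dz":0,"yaw":0},
    {"dx":0,"dy":0,"dz":0,"yaw":0},
    {"dx":0,"dy":0,"dz":0,"yaw":0},
    {"dx":0,"dy":0,"dz":0,"yaw":0},
  ],
)

```text
t: 10.25
eef_pos: [570.4, -156.1, 113.0]
tcp_rot: [3.134, 0.0, 1.571]
ft_force: [19.2, 7.1, -7.0]
opening: 0.003
grip_force: 9.5
```

Held for 2.4 s at about 19 N. Now I'll back out so the lever springs back, then look from the scene camera.

Request:
arm_command(
  deltas=[
    {"dx":0.006,"dy":0,"dz":0,"yaw":0},
    {"dx":0.006,"dy":0,"dz":0,"yaw":0},
    {"dx":0.006,"dy":0,"dz":0,"yaw":0},
    {"dx":0.006,"dy":0,"dz":0,"yaw":0},
    {"dx":0.006,"dy":0,"dz":0,"yaw":0},
    {"dx":0.008,"dy":0,"dz":0,"yaw":0},
    {"dx":0.01,"dy":0,"dz":0,"yaw":0},
    {"dx":0.014,"dy":0,"dz":0,"yaw":0},
    {"dx":0.02,"dy":0,"dz":0,"yaw":0},
    {"dx":0,"dy":0,"dz":0.02,"yaw":0},
    {"dx":0,"dy":0,"dz":0.03,"yaw":0},
    {"dx":0,"dy":0,"dz":0.03,"yaw":0},
    {"dx":0,"dy":0,"dz":0.02,"yaw":0},
    {"dx":0,"dy":0,"dz":0,"yaw":0},
    {"dx":0,"dy":0,"dz":0,"yaw":0},
  ],
)

```text
t: 11.75
eef_pos: [649.3, -156.2, 212.0]
tcp_rot: [-3.141, -0.0, 1.571]
ft_force: [0.7, -0.6, 0.1]
opening: 0.007
grip_force: 0.0
```

```bash
python3 - <<'E'
from h import *
c=read_camera('scene'); cv2.imwrite('pics/s5.png',cv2.resize(c['color'][100:330,60:360,::-1],(780,598)))
E
```

```text
(no output)
```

View pics/s5.png

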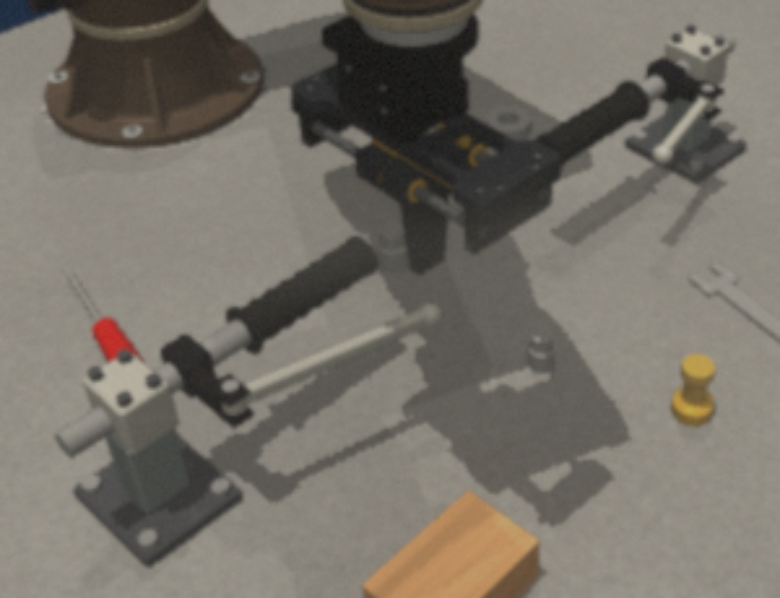

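The long lever is back out (ball at 430,313, as before) and nothing has moved. Next is the short lever.

Request:
arm_command(
  deltas=[
    {"dx":0,"dy":0.02,"dz":0,"yaw":0},
    {"dx":0,"dy":0.04,"dz":0,"yaw":0},
    {"dx":0,"dy":0.04,"dz":0,"yaw":0},
    {"dx":0,"dy":0.04,"dz":0,"yaw":0},
    {"dx":0,"dy":0.04,"dz":0,"yaw":0},
    {"dx":0,"dy":0.04,"dz":0,"yaw":0},
    {"dx":0,"dy":0.04,"dz":0,"yaw":0},
    {"dx":0,"dy":0.04,"dz":0,"yaw":0},
    {"dx":0,"dy":0.04,"dz":0,"yaw":0},
    {"dx":0,"dy":0.019,"dz":0,"yaw":0},
    {"dx":0,"dy":0,"dz":-0.02,"yaw":0},
    {"dx":0,"dy":0,"dz":-0.03,"yaw":0},
    {"dx":0,"dy":0,"dz":-0.03,"yaw":0},
    {"dx":0,"dy":0,"dz":-0.019,"yaw":0},
    {"dx":-0.01,"dy":0,"dz":0,"yaw":0},
    {"dx":-0.01,"dy":0,"dz":0,"yaw":0},
    {"dx":-0.006,"dy":0,"dz":0,"yaw":0},
    {"dx":0,"dy":0,"dz":0,"yaw":0},
    {"dx":0,"dy":0,"dz":0,"yaw":0},
  ],
)

```text
t: 13.7
eef_pos: [623.8, 202.6, 114.7]
tcp_rot: [3.14, -0.0, 1.571]
ft_force: [0.3, -0.1, 0.6]
opening: 0.005
grip_force: 0.0
```

```bash
python3 - <<'E'
from h import *
c=read_camera('scene'); cv2.imwrite('pics/s6.png',cv2.resize(c['color'][60:220,220:430,::-1],(780,594)))
E
```

```text
(no output)
```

View pics/s6.png

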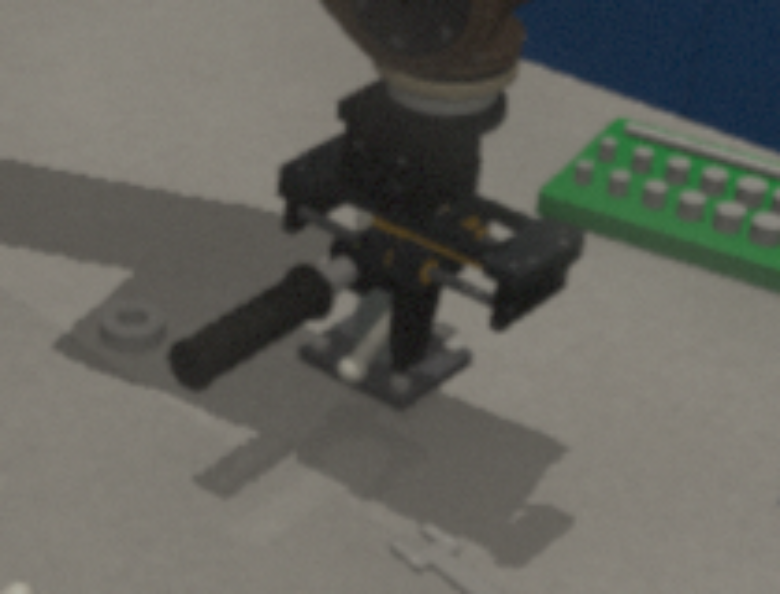

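The closed fingers (about 412,330) stand outside the short blade, whose ball is at 350,368. I'll press in.

Request:
arm_command(
  deltas=[
    {"dx":-0.004,"dy":0,"dz":-0.001,"yaw":0},
    {"dx":-0.004,"dy":0,"dz":0,"yaw":0},
    {"dx":-0.004,"dy":0,"dz":0,"yaw":0},
    {"dx":-0.004,"dy":0,"dz":0,"yaw":0},
    {"dx":-0.004,"dy":0,"dz":0,"yaw":0},
    {"dx":-0.004,"dy":0,"dz":0,"yaw":0},
    {"dx":0,"dy":0,"dz":0,"yaw":0},
    {"dx":0,"dy":0,"dz":0,"yaw":0},
  ],
)

```text
t: 14.55
eef_pos: [599.8, 202.5, 112.8]
tcp_rot: [3.141, -0.0, 1.571]
ft_force: [2.7, -0.6, 0.0]
opening: 0.005
grip_force: 1.4
```

Request:
arm_command(
  deltas=[
    {"dx":-0.002,"dy":0,"dz":0,"yaw":0},
    {"dx":-0.002,"dy":0,"dz":0,"yaw":0},
    {"dx":-0.002,"dy":0,"dz":0,"yaw":0},
    {"dx":-0.002,"dy":0,"dz":0,"yaw":0},
    {"dx":0,"dy":0,"dz":0,"yaw":0},
    {"dx":0,"dy":0,"dz":0,"yaw":0},
  ],
)

```text
t: 15.15
eef_pos: [591.8, 202.3, 112.7]
tcp_rot: [3.141, 0.0, 1.571]
ft_force: [4.9, -2.7, -0.3]
opening: 0.004
grip_force: 2.2
```

Request:
arm_command(
  deltas=[
    {"dx":-0.002,"dy":0,"dz":0,"yaw":0},
    {"dx":-0.002,"dy":0,"dz":0,"yaw":0},
    {"dx":-0.002,"dy":0,"dz":0,"yaw":0},
    {"dx":0,"dy":0,"dz":0,"yaw":0},
    {"dx":0,"dy":0,"dz":0,"yaw":0},
  ],
)

```text
t: 15.65
eef_pos: [586.1, 202.2, 112.7]
tcp_rot: [3.14, 0.0, 1.571]
ft_force: [6.1, -3.3, 0.4]
opening: 0.004
grip_force: 2.8
```

Request:
arm_command(
  deltas=[
    {"dx":-0.001,"dy":0,"dz":0,"yaw":0},
    {"dx":-0.001,"dy":0,"dz":0,"yaw":0},
    {"dx":0,"dy":0,"dz":0,"yaw":0},
  ],
)

```text
t: 15.95
eef_pos: [584.2, 202.0, 112.7]
tcp_rot: [3.14, 0.001, 1.571]
ft_force: [5.8, -4.2, 0.1]
opening: 0.006
grip_force: 3.0
```

Request:
arm_command(
  deltas=[
    {"dx":-0.001,"dy":0,"dz":0,"yaw":0},
    {"dx":-0.001,"dy":0,"dz":0,"yaw":0},
    {"dx":0,"dy":0,"dz":0,"yaw":0},
  ],
)

```text
t: 16.25
eef_pos: [582.3, 202.0, 112.8]
tcp_rot: [3.14, 0.0, 1.571]
ft_force: [6.5, -5.1, -0.8]
opening: 0.004
grip_force: 3.3
```

Request:
arm_command(
  deltas=[
    {"dx":-0.001,"dy":0,"dz":0,"yaw":0},
    {"dx":-0.001,"dy":0,"dz":0,"yaw":0},
    {"dx":0,"dy":0,"dz":0,"yaw":0},
  ],
)

```text
t: 16.55
eef_pos: [580.4, 202.0, 112.8]
tcp_rot: [3.139, 0.0, 1.571]
ft_force: [8.4, -5.8, -0.4]
opening: 0.002
grip_force: 3.7
```

Request:
arm_command(
  deltas=[
    {"dx":-0.001,"dy":0,"dz":0,"yaw":0},
    {"dx":0,"dy":0,"dz":0,"yaw":0},
  ],
)

```text
t: 16.75
eef_pos: [579.5, 201.9, 112.8]
tcp_rot: [3.139, 0.001, 1.571]
ft_force: [7.2, -5.6, -0.9]
opening: 0.008
grip_force: 3.9
```

Request:
arm_command(
  deltas=[
    {"dx":-0.001,"dy":0,"dz":0,"yaw":0},
    {"dx":0,"dy":0,"dz":0,"yaw":0},
  ],
)

```text
t: 16.95
eef_pos: [578.6, 201.9, 112.8]
tcp_rot: [3.139, 0.001, 1.571]
ft_force: [8.9, -6.0, -0.4]
opening: 0.006
grip_force: 4.1
```

Request:
arm_command(
  deltas=[
    {"dx":-0.001,"dy":0,"dz":0,"yaw":0},
    {"dx":0,"dy":0,"dz":0,"yaw":0},
  ],
)

```text
t: 17.15
eef_pos: [577.9, 201.9, 112.8]
tcp_rot: [3.138, 0.001, 1.571]
ft_force: [9.1, -5.5, -1.8]
opening: 0.005
grip_force: 4.7
```

Request:
arm_command(
  deltas=[
    {"dx":-0.001,"dy":0,"dz":0,"yaw":0},
    {"dx":0,"dy":0,"dz":0,"yaw":0},
  ],
)

```text
t: 17.35
eef_pos: [577.6, 201.9, 113.0]
tcp_rot: [3.137, 0.0, 1.571]
ft_force: [12.8, -6.7, -3.4]
opening: 0.006
grip_force: 6.5
```

Request:
arm_command(
  deltas=[
    {"dx":-0.0007,"dy":0,"dz":0,"yaw":0},
    {"dx":0,"dy":0,"dz":0,"yaw":0},
  ],
)

```text
t: 17.55
eef_pos: [577.5, 201.9, 113.0]
tcp_rot: [3.135, 0.0, 1.571]
ft_force: [16.0, -5.9, -3.9]
opening: 0.001
grip_force: 7.7
```

The tool has stalled at the stop. I'll lean slightly more and hold.

Request:
arm_command(
  deltas=[
    {"dx":-0.0007,"dy":0,"dz":0,"yaw":0},
    {"dx":0,"dy":0,"dz":0,"yaw":0},
    {"dx":0,"dy":0,"dz":0,"yaw":0},
    {"dx":0,"dy":0,"dz":0,"yaw":0},
    {"dx":0,"dy":0,"dz":0,"yaw":0},
    {"dx":0,"dy":0,"dz":0,"yaw":0},
    {"dx":0,"dy":0,"dz":0,"yaw":0},
    {"dx":0,"dy":0,"dz":0,"yaw":0},
    {"dx":0,"dy":0,"dz":0,"yaw":0},
    {"dx":0,"dy":0,"dz":0,"yaw":0},
    {"dx":0,"dy":0,"dz":0,"yaw":0},
    {"dx":0,"dy":0,"dz":0,"yaw":0},
    {"dx":0,"dy":0,"dz":0,"yaw":0},
    {"dx":0,"dy":0,"dz":0,"yaw":0},
    {"dx":0,"dy":0,"dz":0,"yaw":0},
    {"dx":0,"dy":0,"dz":0,"yaw":0},
    {"dx":0,"dy":0,"dz":0,"yaw":0},
    {"dx":0,"dy":0,"dz":0,"yaw":0},
    {"dx":0,"dy":0,"dz":0,"yaw":0},
    {"dx":0,"dy":0,"dz":0,"yaw":0},
  ],
)

```text
t: 19.55
eef_pos: [577.4, 201.9, 113.0]
tcp_rot: [3.134, -0.0, 1.571]
ft_force: [18.3, -5.2, -5.9]
opening: 0.003
grip_force: 8.8
```

Request:
arm_command(
  deltas=[
    {"dx":0,"dy":0,"dz":0,"yaw":0},
    {"dx":0,"dy":0,"dz":0,"yaw":0},
    {"dx":0,"dy":0,"dz":0,"yaw":0},
    {"dx":0,"dy":0,"dz":0,"yaw":0},
  ],
)

```text
t: 19.95
eef_pos: [577.3, 201.9, 113.0]
tcp_rot: [3.134, 0.0, 1.571]
ft_force: [17.9, -6.1, -5.5]
opening: 0.003
grip_force: 8.8
```

Request:
arm_command(
  deltas=[
    {"dx":0.006,"dy":0,"dz":0,"yaw":0},
    {"dx":0.006,"dy":0,"dz":0,"yaw":0},
    {"dx":0.006,"dy":0,"dz":0,"yaw":0},
    {"dx":0.006,"dy":0,"dz":0,"yaw":0},
    {"dx":0.006,"dy":0,"dz":0,"yaw":0},
    {"dx":0.008,"dy":0,"dz":0,"yaw":0},
    {"dx":0.01,"dy":0,"dz":0,"yaw":0},
    {"dx":0.014,"dy":0,"dz":0,"yaw":0},
    {"dx":0.014,"dy":0,"dz":0,"yaw":0},
    {"dx":0,"dy":0,"dz":0.02,"yaw":0},
    {"dx":0,"dy":0,"dz":0.03,"yaw":0},
    {"dx":0,"dy":0,"dz":0.03,"yaw":0},
    {"dx":0,"dy":0,"dz":0.02,"yaw":0},
    {"dx":0,"dy":0,"dz":0,"yaw":0},
    {"dx":0,"dy":0,"dz":0,"yaw":0},
  ],
)

```text
t: 21.45
eef_pos: [650.1, 202.3, 212.0]
tcp_rot: [-3.141, 0.0, 1.571]
ft_force: [0.3, 0.6, -0.6]
opening: 0.004
grip_force: 0.0
```

```bash
python3 - <<'E'
from h import *
c=read_camera('scene'); cv2.imwrite('pics/s7.png',cv2.resize(c['color'][...,::-1],(768,576)))
E
```

```text
(no output)
```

View pics/s7.png

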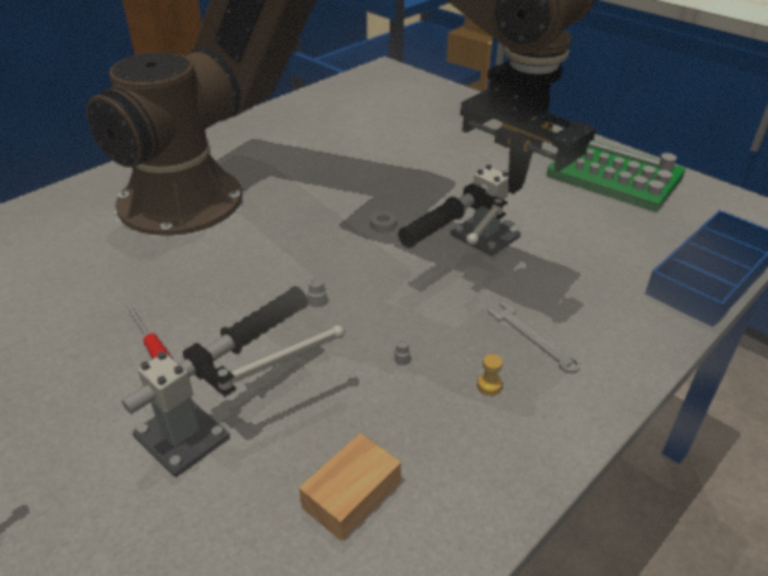

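Both levers are sprung out (balls at 339,331 and 473,238, as at the start), the loose things are where they were, and the arm is clear.

```bash
python3 -c "
from cell import job_done; print(job_done())"
```

```text
the job is handed in; nothing more can be done
None
```

I pressed the long lever and then the short one to its stop, held each for over 2 s at about 20 N, and let both spring back out; the job is handed in with nothing else visibly moved, but no verdict came back.

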